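# Restock the jar rack from the delivery crate

## Robot

A 6-joint arm with a two-finger parallel gripper is mounted at the origin on the work surface. World frame = base frame: x ahead of the robot, y to its left, z up, the work surface at z = 0. Lengths are in m, angles in rad, forces in N, time in s.
With the tool pointing down it reaches from about 0.375 to 0.9 m from the base axis. Payload 3.1 kg.
Tool frame: the origin (TCP) lies at the centre of the arm's flange, where the gripper is bolted on; the fingertips stand 173 mm ahead of it and the grasp point (between the pads) lies 155 mm ahead of it; z points along the fingers, y is the line along which they close (so a half turn about z gives the same grasp; the last joint's range is limited). The gripper opens to 85 mm and grips with 20 to 120 N. Pads are 22 mm wide; open, the fingers measure 114 mm over their backs; the gripper's body (76 mm by 85 mm) begins 54 mm behind the grasp point. The pads swing forward as they close: fully open they stand 13 mm farther back than shut.
Start: joints at [-1.468, 0.527, 1.433, -0, 1.181, -0.178], TCP at [0.173, -0.6, 0.405] pointing down, gripper open.
Joint ranges: [-3.08, 3.08], [-0.75, 2.2], [0.22, 2.44], [-1.43, 4.57], [0, 2.65], [-2.85, 2.85]. Speed limits (rad/s): [2.79, 2.79, 3.14, 3.14, 3.14, 3.14].

## Interface

Orientations are given as a unit quaternion [x, y, z, w].
In Python, from station import * gives the robot as it stands.
- The arm moves only by the shell command python3 -m jog 'ROWS' [OPENING] [FORCE]. ROWS is a JSON object of lists of equal length, an entry for each row: "linear": the shift along the world's x, y, z in mm, a list of three; "turn": the turn about the world's z in units of 5 degrees (1.0 is 5 degrees). A call has 1 to 12 rows; each row shifts and turns the commanded pose from where the row before left it; what a row does not reach is not made up. A row lasts 1/8 s, in which the tool goes at most 62.5 mm and 10.7 degrees, less where a joint would pass 70% of its speed; a pose out of reach is approached as far as the arm can. A call is refused whole if a number of a shift passes 62.5 or a number of a turn 1, either way. A call with a gripper value outside its range is refused whole. OPENING is the opening, from 0 (shut) to 1 (fully open), set as the call begins (- or left out, the last holds). The fingers move at their own pace and stop on an object; FORCE is the grip in N (left out, the last holds). Time passes only in rows, so rows that do not move let the fingers close. It gives the time, the measured TCP pose, the force, the opening and the grip force at its end, in the units of the state.
- sense(): the state, without advancing time (a new reading comes with each control period).
- snapshot(name): name is "side" or "top"; returns the picture (420x560x3 uint8, red, green, blue); there is no depth.
- get_calibration(name): a dict with "fx", "fy", "cx", "cy" (pixels), "world_to_cam" (4x4, takes a point from world to camera coordinates). Camera axes: x right, y down, z forward; pixel columns grow to the right and rows downward; lengths in m; the calibration is good to about 2 mm. A picture is of the moment at which its call begins. get_calibration takes no time and is no camera call.
- sign_off(): hands the job in; it is judged then, once.
The state is a dict: "t": time; "q": joint angles; "qd": joint speeds; "tau": joint torques, N m; "tcp_pos": TCP position; "tool_rot": TCP orientation; "force": force on the tool from outside, world axes, zero at the start; "ft_torque": the same for the moment, N m; "finger_gap": opening from 0.0 (shut) to 1.0 (fully open); "gripper_force": force on a finger pad.
Only numpy, scipy, OpenCV 4.12 (cv2) and the standard library are available. Lean on these libraries where they do the work, as an engineer would, in place of code of your own. Each camera call takes 0.05 s, during which the arm holds its last target. There are 200 camera calls.

## Task

Move the row of four jars from the white delivery crate into the empty front row of the wire display rack so that the front row has the same order as the row behind it: each jar stands upright in the middle of its cell, directly in front of the jar of its own kind. Set each jar down gently, do not drop it or tip it over, and leave the back row standing as it is.

Things in the scene. Friction and masses are not known exactly. Their poses are not given: they have to be found in the camera images.
- jar_slim_center (a point): the tall slim round jar, 48 mm diameter, 106 mm high, to be moved: one of four loose jars in a row in the white crate. Brown glass, paper label, green lid 44 mm across; about 240 g. The point is its centre, half-way up; z up; starts within 0.2 rad of the crate's axes. Grip it best about 26 mm below its top, clear of the neighbours.
- jar_squat_center (a point): the squat wide round jar, 62 mm diameter, 84 mm high, to be moved: one of four loose jars in a row in the white crate. Brown glass, paper label, green lid 58 mm across; about 300 g. The point is its centre, half-way up; z up; starts within 0.2 rad of the crate's axes. Grip it best about 26 mm below its top, clear of the neighbours.
- jar_square_center (a point): the square jar, 52 x 52 mm, 98 mm high, flat sides facing its x and y axes, to be moved: one of four loose jars in a row in the white crate. Brown glass, paper label, green lid 40 mm across; about 320 g. The point is its centre, half-way up; z up; starts within 0.2 rad of the crate's axes. Grip it best about 26 mm below its top, clear of the neighbours.
- jar_hex_center (a point): the six-sided jar, 54 mm across flats and 62 mm across corners, 91 mm high, one pair of flats facing its +y and -y, to be moved: one of four loose jars in a row in the white crate. Brown glass, paper label, green lid 42 mm across; about 280 g. The point is its centre, half-way up; z up; starts within 0.2 rad of the crate's axes. Grip it best about 26 mm below its top, clear of the neighbours.
- twin_slim: the tall slim round jar, 48 mm diameter, 106 mm high, same kind as jar_slim, standing loose in the back row of the rack; it stays. Origin: centre of its underside, on the rack floor; axes parallel to the rack's. The middle of the cell in front of it, where jar_slim goes, is 105 mm along -x from this origin, at the same height.
- twin_squat: the squat wide round jar, 62 mm diameter, 84 mm high, same kind as jar_squat, standing loose in the back row of the rack; it stays. Origin: centre of its underside, on the rack floor; axes parallel to the rack's. The middle of the cell in front of it, where jar_squat goes, is 105 mm along -x from this origin, at the same height.
- twin_square: the square jar, 52 x 52 mm, 98 mm high, flat sides facing its x and y axes, same kind as jar_square, standing loose in the back row of the rack; it stays. Origin: centre of its underside, on the rack floor; axes parallel to the rack's. The middle of the cell in front of it, where jar_square goes, is 105 mm along -x from this origin, at the same height.
- twin_hex: the six-sided jar, 54 mm across flats and 62 mm across corners, 91 mm high, one pair of flats facing its +y and -y, same kind as jar_hex, standing loose in the back row of the rack; it stays. Origin: centre of its underside, on the rack floor; axes parallel to the rack's. The middle of the cell in front of it, where jar_hex goes, is 105 mm along -x from this origin, at the same height.
- rack: fixed wire display rack, 424 mm wide, 2 rows of 4 cells, 105 x 105 mm; twins in the back row (+x), front row (-x, by the white price strip) empty. Origin: on the table below the middle of the front row; x front to back, y along the row. Cell middles: x = 0 (front) and 105 mm (back), y = -157.5, -52.5, 52.5, 157.5 mm. Floor 14 mm above the table, wires between cells up to 34 mm.
- crate: fixed white slatted crate, 45 mm high, floor 6 mm above the table. Origin: on the table below the middle of the jar row; y along the row. Walls at x = -65 and 175 mm, y = -220 and 220 mm. The jars stand at x = 0, about 105 mm apart, each within 8 mm; a tin, a roll of tape and a small carton, at most 62 mm high, lie behind them at x about 120 mm.

How it is judged:
By the outcome, as a careful person would: the job done as asked, in the order asked, and still so for the second after the job is handed in, with the robot touching nothing.
It also fails if it takes over 128 s, if anything falls off the work surface, if the arm or the gripper's body presses on something with over 40 N, if the wrist force passes 120 N, or if a joint passes its speed limit or range.

## Working session

There is one attempt and no reset: what is moved stays moved. The work goes in short steps, Python scripts to look and compute and a shell command to move; the robot and the scene stay as the last step left them, time stands still between calls to the robot, and variables do not carry over. Pictures are saved under pics/ and viewed, at most 14 in all, crops included, and the job is handed in when it is done.

```bash
mkdir -p pics; ls; python3 - <<'E'
from station import *
import cv2,numpy as np
for n in("top","side"):
    cv2.imwrite(f"pics/{n}0.png",cv2.cvtColor(snapshot(n),cv2.COLOR_RGB2BGR))
    c=get_calibration(n);print(n,c["fx"],c["cx"],c["cy"]);print(np.round(np.array(c["world_to_cam"]),3))
s=sense();print(s["t"],s["tcp_pos"],s["tool_rot"])
E
```

```text
pics
top 493.1883911043701 282.12193745223266 205.6198427242887
[[ 0.029 -0.999  0.014 -0.028]
 [-0.993 -0.03  -0.117  0.566]
 [ 0.118 -0.011 -0.993  1.478]
 [ 0.     0.     0.     1.   ]]
side 421.59009049299175 273.83049484764473 210.83579655422446
[[-0.978 -0.21   0.008  0.541]
 [-0.132  0.583 -0.802  0.143]
 [ 0.164 -0.785 -0.598  0.943]
 [ 0.     0.     0.     1.   ]]
0.1 [ 0.17319364 -0.60020007  0.40380206] [ 9.90158474e-01  1.39947017e-01  3.40426815e-05 -1.01400126e-03]
```

View pics/top0.png

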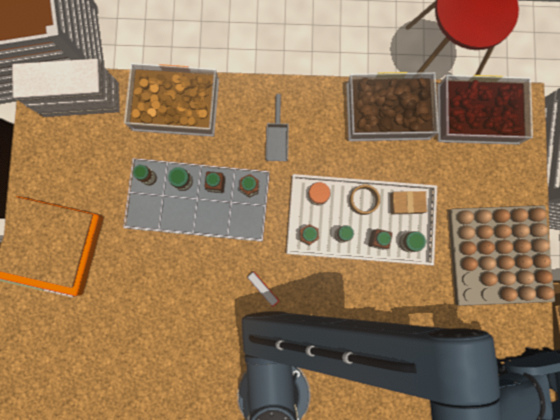

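View pics/side0.png

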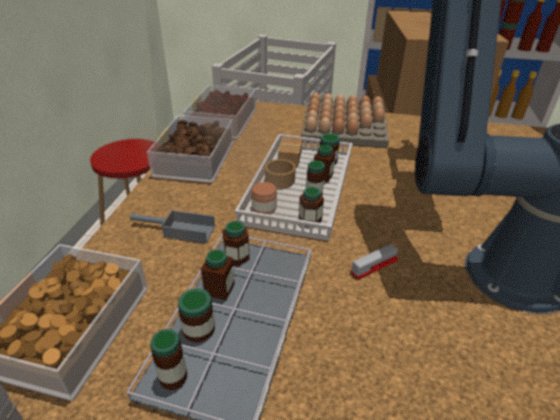

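Top view: the back row left to right (143..249, 174..184) is slim, squat, square, hex. The crate left to right (310,233), (345,232), (380,238), (414,240) is hex, slim, square, squat. Next I'll measure the lids and zoom in.

```bash
cat > h.py <<'E'
import cv2,numpy as np
from station import *
def proj(c,p):
    q=np.asarray(c["world_to_cam"])@np.append(p,1);return np.array([c["fx"]*q[0]/q[2]+c["cx"],c["fy"]*q[1]/q[2]+c["cy"]])
def cast(c,u,z):
    W=np.asarray(c["world_to_cam"]);R,t=W[:3,:3],W[:3,3];o=-R.T@t
    d=R.T@np.array([(u[0]-c["cx"])/c["fx"],(u[1]-c["cy"])/c["fy"],1]);return o+d*(z-o[2])/d[2]
def lids(im,amin=40):
    h=cv2.cvtColor(im,cv2.COLOR_RGB2HSV)
    m=cv2.inRange(h,(55,70,25),(95,255,255));m=cv2.morphologyEx(m,cv2.MORPH_CLOSE,np.ones((3,3)))
    n,_,s,ce=cv2.connectedComponentsWithStats(m);return [(ce[i],s[i]) for i in range(1,n) if s[i][4]>=amin]
H=dict(slim=.106,squat=.084,square=.098,hex=.091)
E
python3 - <<'E'
from h import *
for n in("top","side"):
    im=cv2.cvtColor(cv2.imread(f"pics/{n}0.png"),cv2.COLOR_BGR2RGB);c=get_calibration(n)
    W=np.asarray(c["world_to_cam"]);print(n,"cam",-W[:3,:3].T@W[:3,3])
    for ce,s in lids(im): print(ce.round(1),s,cast(c,ce,.1).round(4))
im=cv2.imread("pics/top0.png")
cv2.imwrite("pics/topz.png",cv2.resize(im[150:275,115:275],None,fx=4.8,fy=4.8,interpolation=cv2.INTER_CUBIC))
cv2.imwrite("pics/topz2.png",cv2.resize(im[165:275,280:445],None,fx=4.8,fy=4.8,interpolation=cv2.INTER_CUBIC))
E
```

```text
top cam [0.38879816 0.00504095 1.53412584]
[140.3 171.7] [134 165  14  14 152] [0.6465 0.4094 0.1   ]
[177.8 176.6] [169 168  19  18 268] [0.6353 0.2987 0.1   ]
[212.4 179.2] [207 173  12  13 120] [0.6305 0.1969 0.1   ]
[248.3 183. ] [242 177  13  13 129] [0.6225 0.0911 0.1   ]
[345.7 232.8] [340 227  13  13 133] [ 0.4845 -0.1979  0.1   ]
[309.4 233.6] [304 228  12  12 120] [ 0.4792 -0.092   0.1   ]
[383.5 238.2] [378 233  12  12 113] [ 0.4721 -0.3084  0.1   ]
[415.4 241.1] [407 233  18  18 249] [ 0.4664 -0.4016  0.1   ]
side cam [0.3932133  0.77002336 0.67456097]
[437.4  10.2] [433   0   9  17  46] [-0.0185 -2.3084  0.1   ]
[508.6  25.8] [502  24  15   5  54] [-0.3743 -1.9805  0.1   ]
[432.6  56.2] [428  48  10  18  48] [ 0.0952 -1.2862  0.1   ]
[327.7 143.3] [319 134  21  21 292] [ 0.4666 -0.3397  0.1   ]
[316.3 166.3] [309 161  16  12 151] [ 0.482  -0.2027  0.1   ]
[311.9 193. ] [305 187  16  13 156] [ 0.4758 -0.0747  0.1   ]
[234.7 228.7] [226 221  18  16 225] [0.6193 0.0974 0.1   ]
[216.1 258.2] [207 250  19  18 271] [0.6291 0.1943 0.1   ]
[194.5 302.5] [179 289  33  28 715] [0.6302 0.3109 0.1   ]
[165.  342.6] [151 330  29  26 586] [0.6465 0.3997 0.1   ]
```

View pics/topz.png

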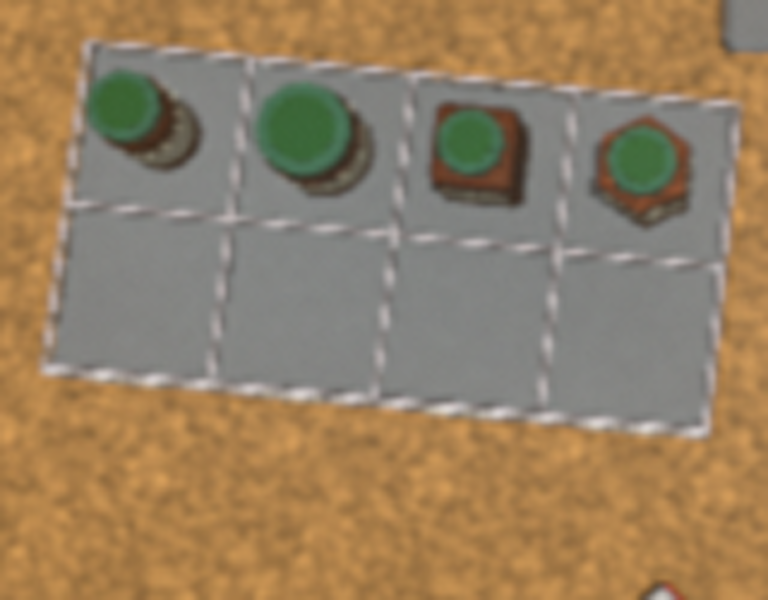

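View pics/topz2.png

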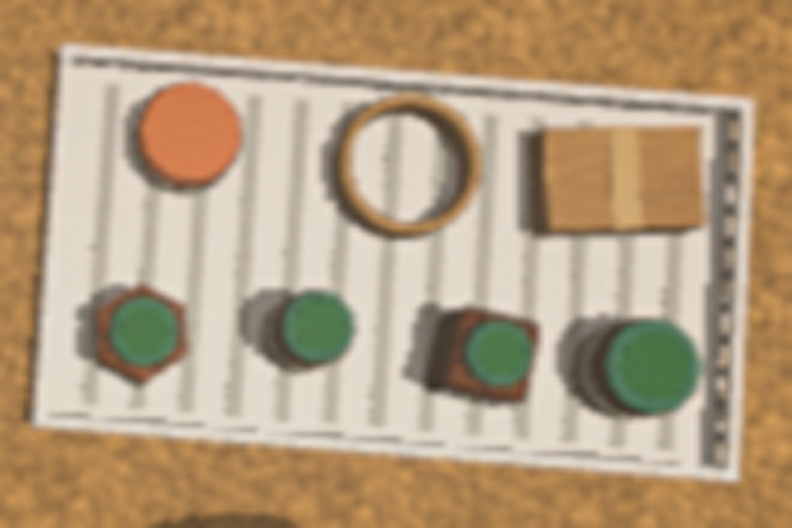

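```bash
python3 - <<'E'
from h import *
c=get_calibration("top");cs=get_calibration("side")
a=lambda d:np.degrees(np.arctan2(d[1],d[0])).round(1)
R=lambda p,z:cast(c,(p[0]/4.8+115-.4,p[1]/4.8+150-.4),z)[:2]
C=lambda p,z:cast(c,(p[0]/4.8+280-.4,p[1]/4.8+165-.4),z)[:2]
im=cv2.cvtColor(cv2.imread("pics/top0.png"),cv2.COLOR_BGR2RGB)
L=[x[0] for x in lids(im)]
ims=cv2.cvtColor(cv2.imread("pics/side0.png"),cv2.COLOR_BGR2RGB)
S=[x[0] for x in lids(ims)]
k=["slim","squat","square","hex"]; T=[]
for i,n in enumerate(k):
    p=cast(c,L[i],.014+H[n]-.006)[:2];q=cast(cs,S[9-i],.014+H[n]-.006)[:2];T.append(p);print("twin",n,p.round(4),"side",q.round(4))
T=np.array(T)
print("pitch",np.linalg.norm(np.diff(T,axis=0),axis=1).round(4)); d=T[0]-T[3];print("yaw",a(d)-90)
for n,i,j in(("hex",5,5),("slim",4,4),("square",6,None),("squat",7,3)):
    p=cast(c,L[i],.006+H[n]-.006)[:2];print("crate",n,p.round(4),"side",cast(cs,S[j],H[n])[:2].round(4) if j else "")
TL,TR=R((88,43),.034),R((740,103),.034);ML,MR=R((68,205),.034),R((722,263),.034);BL,BR=R((43,370),.034),R((706,432),.034)
print("rack TL TR ML MR BL BR",*[x.round(4) for x in(TL,TR,ML,MR,BL,BR)]);print("yaws",a(TL-TR)-90,a(ML-MR)-90,a(BL-BR)-90,a(TL-BL),a(TR-BR),"w",np.linalg.norm(TL-TR),np.linalg.norm(ML-MR),np.linalg.norm(TL-BL))
y=np.radians(a(ML-MR)-90);ex=np.array([np.cos(y),np.sin(y)]);ey=np.array([-ex[1],ex[0]])
print("mid back by rack",((ML+MR)/2+.0525*ex).round(4),"by twins",T.mean(0).round(4))
print("square edges",a(C((470,308),.09)-C((538,325),.09))-90,a(C((538,325),.09)-C((525,402),.09)))
print("hex corner axis",a(C((142,285),.085)-C((142,382),.085)), "len",np.linalg.norm(C((142,285),.085)-C((142,382),.085)))
print("crate yaw",a(C((65,50),.045)-C((750,100),.045))-90)
E
```

```text
twin slim [0.644  0.4055] side [0.6403 0.4087]
twin squat [0.6367 0.3003] side [0.6335 0.3045]
twin square [0.6295 0.1961] side [0.6266 0.2004]
twin hex [0.6226 0.0912] side [0.6197 0.0963]
pitch [0.1054 0.1045 0.1052]
yaw -3.9000000000000057
crate hex [ 0.4798 -0.0927] side [ 0.477  -0.0879]
crate slim [ 0.4841 -0.1971] side [ 0.4811 -0.1925]
crate square [ 0.4722 -0.3088] side 
crate squat [ 0.4673 -0.4061] side [ 0.4687 -0.3706]
rack TL TR ML MR BL BR [0.6986 0.4533] [0.6726 0.0333] [0.5932 0.4592] [0.5687 0.0415] [0.4875 0.4681] [0.4607 0.0481]
yaws -3.5 -3.4000000000000057 -3.700000000000003 -4.0 -4.0 w 0.42072511165888754 0.41842786753677497 0.21159564069616182
mid back by rack [0.6333 0.2473] by twins [0.6332 0.2483]
square edges -12.400000000000006 -9.4
hex corner axis 1.3 len 0.05944702116257921
crate yaw -2.4000000000000057
```

```bash
python3 -m jog '{"linear":[[25.5,42.5,0],[25.5,42.5,0],[25.5,42.5,0],[25.5,42.5,0],[25.5,42.5,0],[25.5,42.5,0],[25.5,42.5,0],[25.5,42.5,0],[25.5,42.5,0],[25.5,42.5,0],[25.5,42.5,0],[25,42,0]],"turn":[-0.25,-0.25,-0.25,-0.25,-0.25,-0.25,-0.25,-0.25,-0.25,-0.25,-0.25,-0.25]}' 1 40
```

```text
t: 1.6
tcp_pos: [0.4793, -0.0894, 0.4045]
tool_rot: [1.0, 0.009, -0.0, -0.0]
force: [0.2, 0.1, 0.1]
finger_gap: 1.0
gripper_force: 0.0
```

```bash
python3 -m jog '{"linear":[[-1,-1,-20],[0,0,-35],[0,0,-35],[0,0,-35],[0,0,-25],[0,0,-15],[0,0,-10],[0,0,-7],[0,0,0]],"turn":[0,0,0,0,0,0,0,0,0]}'; python3 - <<'E'
from h import *
for n in("top","side"):cv2.imwrite(f"pics/{n}1.png",cv2.cvtColor(snapshot(n),cv2.COLOR_RGB2BGR))
im=cv2.imread("pics/side1.png")[110:250,220:400];cv2.imwrite("pics/s1.png",cv2.resize(im,None,fx=4,fy=4,interpolation=cv2.INTER_CUBIC))
E
```

```text
t: 2.72
tcp_pos: [0.4778, -0.092, 0.2228]
tool_rot: [1.0, 0.01, 0.0, 0.0]
force: [-0.1, -0.1, 0.5]
finger_gap: 1.0
gripper_force: 0.0
```

View pics/s1.png

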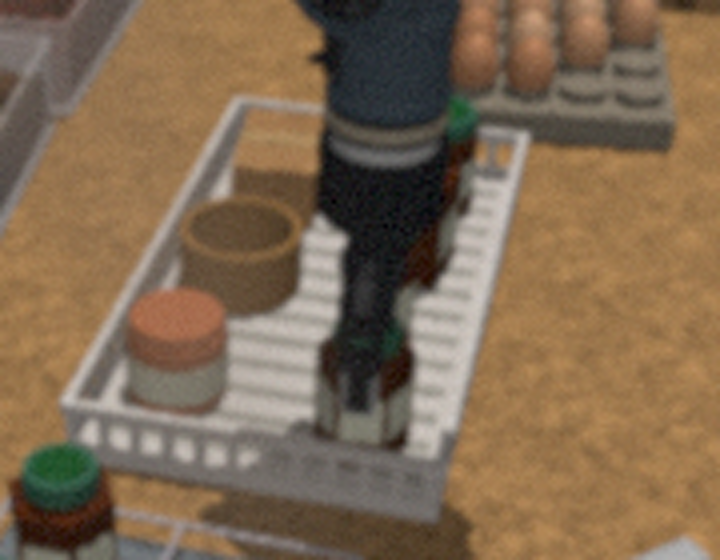

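The near finger (col 362) is centred on the hex jar (318–412), with its tip at label height. Closing.

```bash
python3 -m jog '{"linear":[[0,0,0],[0,0,0],[0,0,0],[0,0,0],[0,0,0],[0,0,0],[0,0,0],[0,0,0]],"turn":[0,0,0,0,0,0,0,0]}' 0 40; python3 -m jog '{"linear":[[0,0,5],[0,0,10],[0,0,25],[0,0,35],[0,0,40],[0,0,40],[0,0,25],[0,0,0]],"turn":[0,0,0,0,0,0,0,0]}'; python3 - <<'E'
from h import *
for n in("top","side"):cv2.imwrite(f"pics/{n}2.png",cv2.cvtColor(snapshot(n),cv2.COLOR_RGB2BGR))
im=cv2.imread("pics/side2.png")[60:250,220:400];cv2.imwrite("pics/s2.png",cv2.resize(im,None,fx=3,fy=3,interpolation=cv2.INTER_CUBIC))
E
```

```text
t: 3.82
tcp_pos: [0.4778, -0.0919, 0.2234]
tool_rot: [1.0, 0.01, 0.0, 0.0]
force: [0.4, 1.3, 5.7]
finger_gap: 0.632
gripper_force: 40.9
t: 4.82
tcp_pos: [0.4778, -0.092, 0.4047]
tool_rot: [1.0, 0.01, 0.002, 0.001]
force: [-0.2, 0.2, -4.2]
finger_gap: 0.633
gripper_force: 42.5
```

View pics/s2.png

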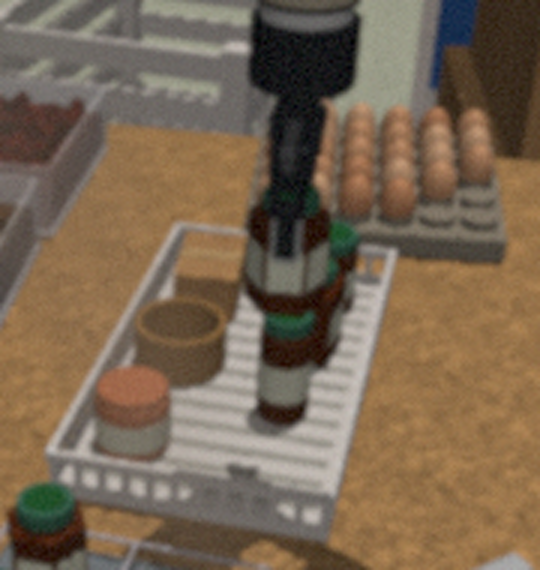

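```bash
python3 -m jog '{"linear":[[2,10,0],[6,25,0],[6,35,0],[6,40,0],[6,40,0],[6,25,0],[4,13,0],[2.5,5,0],[0,0,0]],"turn":[-0.1,-0.1,-0.1,-0.1,-0.2,-0.2,-0.1,-0.1,0]}'; python3 -m jog '{"linear":[[0,0,-15],[0,0,-30],[0,0,-35],[0,0,-30],[0,0,-20],[0,0,-15],[0,0,-8],[0,0,-5],[0,0,0]],"turn":[0,0,0,0,0,0,0,0,0]}';  python3 - <<'E'
from h import *
for n in("top","side"):cv2.imwrite(f"pics/{n}3.png",cv2.cvtColor(snapshot(n),cv2.COLOR_RGB2BGR))
a=cv2.imread("pics/side3.png")[180:420,110:330];cv2.imwrite("pics/s3.png",cv2.resize(a,None,fx=2.5,fy=2.5,interpolation=cv2.INTER_CUBIC))
E
```

```text
t: 6.05
tcp_pos: [0.5163, 0.1007, 0.4023]
tool_rot: [0.999, -0.034, -0.0, 0.0]
force: [0.2, -1.1, -3.1]
finger_gap: 0.63
gripper_force: 42.5
t: 7.18
tcp_pos: [0.5164, 0.101, 0.2448]
tool_rot: [0.999, -0.034, 0.0, 0.0]
force: [0.2, 1.4, -3.4]
finger_gap: 0.63
gripper_force: 42.5
```

View pics/s3.png

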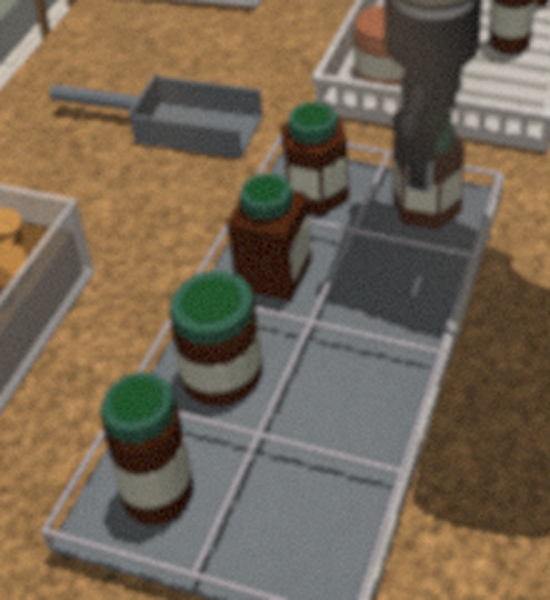

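The hex jar sits over its cell about centred (jar 398–462 in the crop, cell about 350–490). Lowering it gently.

```bash
python3 -m jog '{"linear":[[0,0,-5],[0,0,-3],[0,0,-2],[0,0,-1.5],[0,0,-1],[0,0,-0.5],[0,0,0]],"turn":[0,0,0,0,0,0,0]}'
```

```text
t: 8.15
tcp_pos: [0.5162, 0.101, 0.2317]
tool_rot: [0.999, -0.034, 0.0, -0.0]
force: [0.9, 0.8, -2.9]
finger_gap: 0.63
gripper_force: 42.5
```

```bash
python3 -m jog '{"linear":[[0,0,-0.5],[0,0,-0.5],[0,0,0]],"turn":[0,0,0]}'
```

```text
t: 8.52
tcp_pos: [0.5163, 0.1011, 0.2315]
tool_rot: [0.999, -0.034, 0.0, 0.0]
force: [-1.8, 0.5, 5.1]
finger_gap: 0.63
gripper_force: 43.1
```

```bash
python3 -m jog '{"linear":[[0,0,0.3],[0,0,0],[0,0,0],[0,0,0],[0,0,0],[0,0,5],[0,0,15],[0,0,30],[0,0,40],[0,0,45],[0,0,37],[0,0,0]],"turn":[0,0,0,0,0,0,0,0,0,0,0,0]}' 1 40
```

```text
t: 10.02
tcp_pos: [0.5168, 0.1011, 0.4073]
tool_rot: [0.999, -0.034, 0.005, -0.0]
force: [1.1, 0.3, 0.2]
finger_gap: 0.996
gripper_force: 0.0
```

```bash
python3 -m jog '{"linear":[[-2,-16,0],[-4,-35,0],[-6,-50,0],[-6,-50,0],[-6,-50,0],[-5,-45,0],[-3.3,-30,0],[-1.5,-15,0],[-0.5,-5,0],[0,0,0]],"turn":[0,0,0,0,0,0,0,0,0,0]}'; python3 - <<'E'
from h import *
P={}
for n in("top","side"):
    im=snapshot(n);cv2.imwrite(f"pics/{n}4.png",cv2.cvtColor(im,cv2.COLOR_RGB2BGR));c=get_calibration(n)
    for ce,s in lids(im):
        p=cast(c,ce,.099)[:2]
        if p[1]>.05: print(n,ce.round(1),s[4],p.round(4))
a=cv2.imread("pics/top4.png")[150:275,115:275];cv2.imwrite("pics/t4.png",cv2.resize(a,None,fx=4,fy=4,interpolation=cv2.INTER_CUBIC))
E
```

```text
t: 11.28
tcp_pos: [0.4817, -0.1945, 0.4026]
tool_rot: [0.999, -0.034, -0.001, -0.001]
force: [-0.1, 0.2, -0.3]
finger_gap: 0.996
gripper_force: 0.0
top [140.4 171.7] 152 [0.6466 0.4095]
top [177.8 176.6] 268 [0.6355 0.2989]
top [212.4 179.3] 123 [0.6305 0.197 ]
top [248.3 183.1] 130 [0.6226 0.0911]
top [243.9 218.4] 133 [0.5179 0.1003]
side [234.7 228.8] 227 [0.6197 0.0966]
side [281.1 236.3] 159 [0.517  0.0992]
side [216.1 258.2] 273 [0.6294 0.1932]
side [194.6 302.5] 724 [0.6305 0.31  ]
side [165.  342.6] 588 [0.647 0.399]
```

View pics/t4.png

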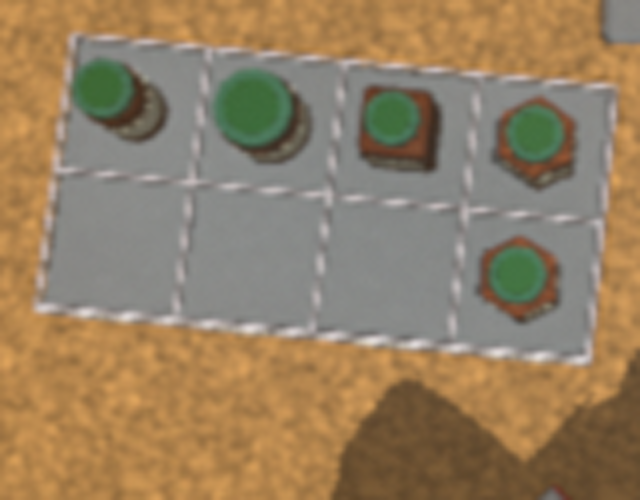

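The hex jar stands upright in the middle of its cell; its lid at (244,218) is within ~2 mm of target. Now the slim jar.

```bash
python3 -m jog '{"linear":[[0.8,-1.8,-18],[0,0,-33],[0,0,-35],[0,0,-32],[0,0,-20],[0,0,-14],[0,0,-8],[0,0,-5],[0,0,0]],"turn":[0,0,0,0,0,0,0,0,0]}';python3 -m jog '{"linear":[[0,0,0],[0,0,0],[0,0,0],[0,0,0],[0,0,0],[0,0,0],[0,0,0],[0,0,0]],"turn":[0,0,0,0,0,0,0,0]}' 0 40; python3 -m jog '{"linear":[[0,0,5],[0,0,10],[0,0,25],[0,0,35],[0,0,40],[0,0,35],[0,0,15],[0,0,0]],"turn":[0,0,0,0,0,0,0,0]}'; python3 - <<'E'
from h import *
for n in("top","side"):cv2.imwrite(f"pics/{n}5.png",cv2.cvtColor(snapshot(n),cv2.COLOR_RGB2BGR))
im=cv2.imread("pics/side5.png")[60:250,220:400];cv2.imwrite("pics/s5.png",cv2.resize(im,None,fx=3,fy=3,interpolation=cv2.INTER_CUBIC))
E
```

```text
t: 12.5
tcp_pos: [0.4829, -0.1968, 0.2382]
tool_rot: [0.999, -0.034, 0.0, 0.0]
force: [-0.0, 0.1, 0.2]
finger_gap: 1.001
gripper_force: 0.0
t: 13.5
tcp_pos: [0.4829, -0.1968, 0.2387]
tool_rot: [0.999, -0.034, 0.0, 0.0]
force: [-0.0, 1.2, 6.5]
finger_gap: 0.549
gripper_force: 40.9
t: 14.5
tcp_pos: [0.4826, -0.1967, 0.4036]
tool_rot: [0.999, -0.034, 0.001, 0.0]
force: [-0.4, 0.2, -3.0]
finger_gap: 0.549
gripper_force: 41.7
```

View pics/s5.png

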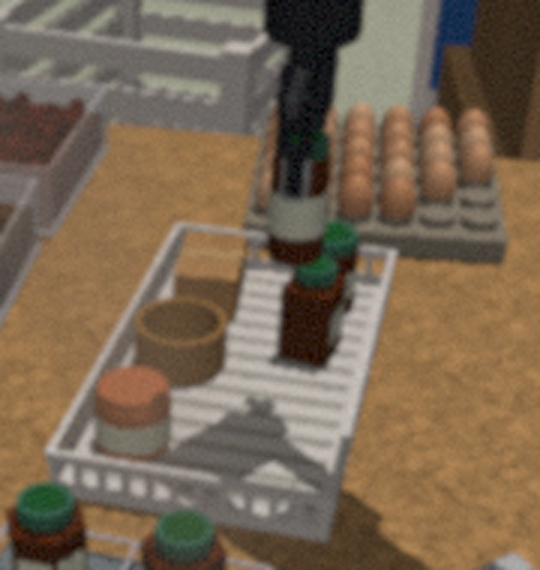

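```bash
python3 -m jog '{"linear":[[0,15,0],[5,35,0],[5,50,0],[5,50,0],[5,50,0],[5,50,0],[5,50,0],[5,50,0],[5,50,0],[5,50,0],[5,50,0],[5,50,0]],"turn":[0,0,0,0,0,0,0,0,0,0,0,0]}'; python3 -m jog '{"linear":[[0,35,0],[0,18,0],[0,7,0],[0,0,0]],"turn":[0,0,0,0]}'
```

```text
t: 16.1
tcp_pos: [0.5366, 0.3555, 0.4012]
tool_rot: [0.999, -0.034, -0.002, 0.001]
force: [0.6, -0.4, -2.1]
finger_gap: 0.549
gripper_force: 41.8
t: 16.6
tcp_pos: [0.5376, 0.4127, 0.4025]
tool_rot: [0.999, -0.034, -0.001, 0.001]
force: [0.1, 0.3, -2.7]
finger_gap: 0.553
gripper_force: 41.8
```

```bash
python3 -m jog '{"linear":[[0,0.5,-15],[0,0,-30],[0,0,-35],[0,0,-30],[0,0,-18],[0,0,-11],[0,0,-6],[0,0,-4],[0,0,-3],[0,0,-1.5],[0,0,-1],[0,0,0]],"turn":[0,0,0,0,0,0,0,0,0,0,0,0]}'
```

```text
t: 18.1
tcp_pos: [0.5377, 0.4137, 0.2486]
tool_rot: [0.999, -0.034, 0.0, -0.0]
force: [0.0, 0.1, -1.4]
finger_gap: 0.552
gripper_force: 41.8
```

```bash
python3 -m jog '{"linear":[[0,0,-0.7],[0,0,-0.6],[0,0,0],[0,0,0]],"turn":[0,0,0,0]}'
```

```text
t: 18.6
tcp_pos: [0.5377, 0.4137, 0.2472]
tool_rot: [0.999, -0.034, 0.0, -0.0]
force: [0.3, 1.1, -2.4]
finger_gap: 0.547
gripper_force: 41.8
```

```bash
python3 -m jog '{"linear":[[0,0,-0.6],[0,0,-0.4],[0,0,0],[0,0,0]],"turn":[0,0,0,0]}'
```

```text
t: 19.1
tcp_pos: [0.5378, 0.4138, 0.2468]
tool_rot: [0.999, -0.034, 0.0, -0.0]
force: [-1.3, -1.1, 2.7]
finger_gap: 0.546
gripper_force: 42.2
```

```bash
python3 -m jog '{"linear":[[0,0,0.2],[0,0,0],[0,0,0],[0,0,0],[0,0,0],[0,0,5],[0,0,15],[0,0,30],[0,0,40],[0,0,40],[0,0,25],[0,0,0]],"turn":[0,0,0,0,0,0,0,0,0,0,0,0]}' 1 40;  python3 -m jog '{"linear":[[-1,-15,0],[-5,-45,0],[-6,-60,0],[-6,-60,0],[-6,-60,0],[-6,-60,0],[-6,-60,0],[-6,-60,0],[-6,-60,0],[-6,-60,0],[-6,-60,0],[-6,-60,0]],"turn":[0,-0.1,-0.1,-0.1,-0.1,-0.1,-0.1,-0.1,-0.1,-0.1,-0.1,-0.1]}';  python3 -m jog '{"linear":[[-1,-40,0],[0,-15,0],[0,-6,0],[0,0,0]],"turn":[-0.1,-0.1,-0.1,0]}'
```

```text
t: 20.6
tcp_pos: [0.5381, 0.414, 0.4054]
tool_rot: [0.999, -0.034, 0.003, -0.002]
force: [0.1, 0.0, 0.2]
finger_gap: 0.997
gripper_force: 0.0
t: 22.1
tcp_pos: [0.4699, -0.2482, 0.3998]
tool_rot: [0.997, -0.083, -0.002, -0.001]
force: [0.3, -0.5, 0.6]
finger_gap: 1.0
gripper_force: 0.0
t: 22.6
tcp_pos: [0.4706, -0.3062, 0.4009]
tool_rot: [0.996, -0.095, -0.001, -0.001]
force: [-0.1, -0.9, 0.4]
finger_gap: 1.0
gripper_force: 0.0
```

```bash
python3 - <<'E'
from h import *
for n in("top","side"):
    im=snapshot(n);cv2.imwrite(f"pics/{n}6.png",cv2.cvtColor(im,cv2.COLOR_RGB2BGR));c=get_calibration(n)
    for z in (.114,):
      for ce,s in lids(im):
        p=cast(c,ce,z)[:2]
        if p[1]>.05: print(n,ce.round(1),s[4],p.round(4))
a=cv2.imread("pics/top6.png")[150:275,115:275];b=cv2.imread("pics/side6.png")[200:410,110:330]
a=cv2.resize(a,(400,312),interpolation=cv2.INTER_CUBIC);b=cv2.resize(b,(327,312),interpolation=cv2.INTER_CUBIC);cv2.imwrite("pics/ts6.png",np.hstack([a,b]))
E
```

```text
top [140.3 171.7] 152 [0.644  0.4055]
top [177.9 176.5] 269 [0.633  0.2958]
top [212.4 179.3] 121 [0.628 0.195]
top [248.4 183. ] 129 [0.6203 0.0901]
top [135.1 207.1] 150 [0.5399 0.4139]
top [243.9 218.4] 133 [0.5166 0.0993]
side [234.7 228.7] 222 [0.6137 0.1139]
side [281.1 236.1] 149 [0.5139 0.1163]
side [216.1 258.2] 271 [0.6233 0.2084]
side [194.5 302.5] 720 [0.6244 0.3221]
side [165.  342.7] 591 [0.6404 0.4089]
side [226.7 359.6] 654 [0.5373 0.4169]
```

View pics/ts6.png

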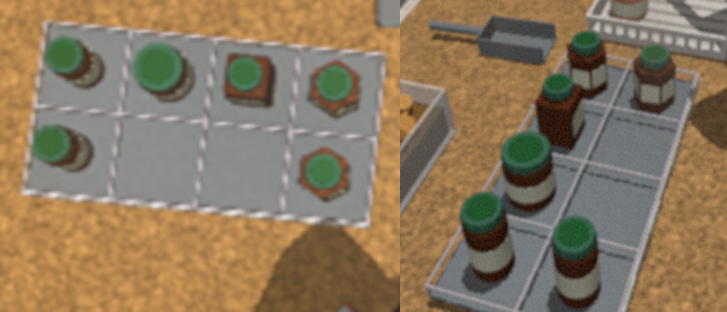

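The slim jar is upright and within 2 mm of its cell middle; its lid is at (135,207). Now the square jar.

```bash
python3 -m jog '{"linear":[[0,-1.3,-18],[0,0,-33],[0,0,-35],[0,0,-33],[0,0,-22],[0,0,-15],[0,0,-9],[0,0,-6],[0,0,0]],"turn":[0,0,0,0,0,0,0,0,0]}' 0.9 40;python3 -m jog '{"linear":[[0,0,0],[0,0,0],[0,0,0],[0,0,0],[0,0,0],[0,0,0],[0,0,0],[0,0,0]],"turn":[0,0,0,0,0,0,0,0]}' 0 40; python3 -m jog '{"linear":[[0,0,5],[0,0,10],[0,0,25],[0,0,35],[0,0,40],[0,0,40],[0,0,15],[0,0,0]],"turn":[0,0,0,0,0,0,0,0]}'; python3 - <<'E'
from h import *
for n in("top","side"):cv2.imwrite(f"pics/{n}7.png",cv2.cvtColor(snapshot(n),cv2.COLOR_RGB2BGR))
im=cv2.imread("pics/side7.png")[20:210,220:400];cv2.imwrite("pics/s7.png",cv2.resize(im,None,fx=3,fy=3,interpolation=cv2.INTER_CUBIC))
E
```

```text
t: 23.82
tcp_pos: [0.4708, -0.3086, 0.2305]
tool_rot: [0.995, -0.095, 0.0, 0.0]
force: [-1.3, 0.3, -0.1]
finger_gap: 0.898
gripper_force: 0.0
t: 24.82
tcp_pos: [0.4709, -0.3085, 0.2312]
tool_rot: [0.995, -0.095, 0.0, 0.0]
force: [1.1, 2.0, 4.7]
finger_gap: 0.603
gripper_force: 41.9
t: 25.82
tcp_pos: [0.4706, -0.3086, 0.4009]
tool_rot: [0.995, -0.095, 0.001, 0.001]
force: [-0.0, -0.3, -2.2]
finger_gap: 0.599
gripper_force: 42.6
```

View pics/s7.png

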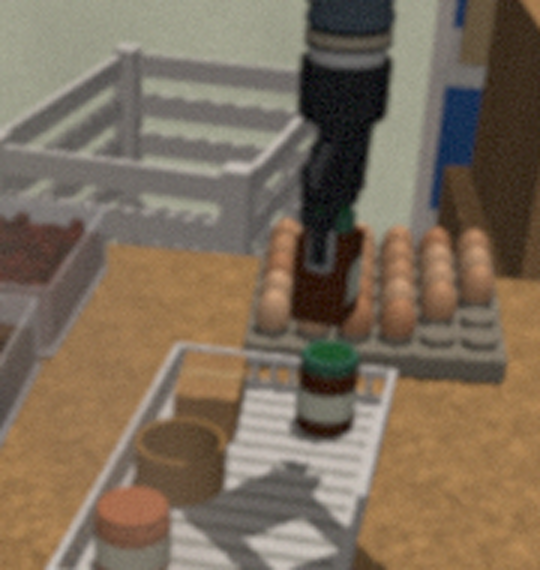

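```bash
python3 -m jog '{"linear":[[0,15,0],[5,40,0],[5,50,0],[5,50,0],[5,50,0],[5,50,0],[5,50,0],[5,50,0],[5,50,0],[5,50,0],[5,35,0],[2.5,15,0]],"turn":[0,0.2,0.2,0.2,0.2,0.2,0.2,0.2,0,0,0,0]}'; python3 -m jog '{"linear":[[0,7,0],[0,0,0],[0,0,-15],[0,0,-30],[0,0,-35],[0,0,-30],[0,0,-20],[0,0,-12],[0,0,-7],[0,0,-5],[0,0,-2],[0,0,0]],"turn":[0,0,0,0,0,0,0,0,0,0,0,0]}'
```

```text
t: 27.42
tcp_pos: [0.5222, 0.1988, 0.3991]
tool_rot: [0.999, -0.033, -0.002, 0.0]
force: [0.2, 0.2, -2.9]
finger_gap: 0.603
gripper_force: 42.6
t: 28.92
tcp_pos: [0.5233, 0.2035, 0.2448]
tool_rot: [0.999, -0.034, 0.0, -0.0]
force: [-0.4, 1.0, -2.7]
finger_gap: 0.6
gripper_force: 42.6
```

```bash
python3 -m jog '{"linear":[[0,0.4,-2],[0,0,-1.5],[0,0,-1],[0,0,-0.7],[0,0,0],[0,0,0]],"turn":[0,0,0,0,0,0]}'
```

```text
t: 29.68
tcp_pos: [0.5232, 0.2038, 0.2393]
tool_rot: [0.999, -0.034, 0.0, -0.0]
force: [-1.0, 0.1, -1.6]
finger_gap: 0.599
gripper_force: 42.7
```

```bash
python3 -m jog '{"linear":[[0,0,-0.4],[0,0,-0.3],[0,0,0],[0,0,0]],"turn":[0,0,0,0]}'
```

```text
t: 30.18
tcp_pos: [0.5232, 0.2039, 0.2392]
tool_rot: [0.999, -0.034, 0.0, -0.0]
force: [-1.2, 1.0, 5.6]
finger_gap: 0.602
gripper_force: 43.4
```

```bash
python3 -m jog '{"linear":[[0,0,0.2],[0,0,0],[0,0,0],[0,0,0],[0,0,0],[0,0,5],[0,0,15],[0,0,30],[0,0,40],[0,0,40],[0,0,30],[0,0,0]],"turn":[0,0,0,0,0,0,0,0,0,0,0,0]}' 1 40;  python3 -m jog '{"linear":[[-1,-15,0],[-5,-40,0],[-5,-50,0],[-5,-50,0],[-5,-50,0],[-5,-50,0],[-5,-50,0],[-5,-50,0],[-5,-50,0],[-5,-50,0],[-5,-50,0],[-5,-50,0]],"turn":[0,0,0,0,0,0,0,0,0,0,0,0]}';  python3 -m jog '{"linear":[[-1,-30,0],[0,-15,0],[0,-8,0],[0,0,0]],"turn":[0,0,0,0]}'
python3 - <<'E'
from h import *
for n in("top","side"):
    im=snapshot(n);cv2.imwrite(f"pics/{n}8.png",cv2.cvtColor(im,cv2.COLOR_RGB2BGR));c=get_calibration(n)
    for ce,s in lids(im):
        p=cast(c,ce,.106)[:2]
        if p[1]>.05: print(n,ce.round(1),s[4],p.round(4))
E
```

```text
t: 31.68
tcp_pos: [0.5237, 0.204, 0.4024]
tool_rot: [0.999, -0.034, 0.004, -0.001]
force: [-0.5, 0.3, 0.1]
finger_gap: 1.0
gripper_force: 0.0
t: 33.17
tcp_pos: [0.4656, -0.3531, 0.3967]
tool_rot: [0.999, -0.035, -0.002, -0.001]
force: [0.4, -0.4, 0.3]
finger_gap: 1.003
gripper_force: 0.0
t: 33.67
tcp_pos: [0.4661, -0.4037, 0.3982]
tool_rot: [0.999, -0.034, -0.0, -0.001]
force: [0.3, 0.7, 0.3]
finger_gap: 0.998
gripper_force: 0.0
top [140.3 171.7] 152 [0.6454 0.4077]
top [177.9 176.5] 269 [0.6344 0.2974]
top [212.4 179.2] 122 [0.6295 0.1961]
top [248.3 183.1] 130 [0.6214 0.0909]
top [135.1 207.1] 153 [0.5406 0.4163]
top [208.  214.7] 127 [0.5248 0.2043]
top [243.9 218.4] 133 [0.5173 0.0998]
side [234.8 228.7] 226 [0.6167 0.1045]
side [281.  236.3] 149 [0.5156 0.1077]
side [216.2 258.2] 270 [0.6265 0.2003]
side [267.  269.1] 295 [0.5227 0.2079]
side [194.6 302.5] 718 [0.6276 0.3156]
side [165.  342.7] 593 [0.6439 0.4038]
side [226.7 359.6] 652 [0.5393 0.4119]
```

```bash
python3 -m jog '{"linear":[[-0.4,-1.6,-18],[0,0,-35],[0,0,-35],[0,0,-35],[0,0,-25],[0,0,-16],[0,0,-10],[0,0,-6],[0,0,-3],[0,0,0]],"turn":[0,0,0,0,0,0,0,0,0,0]}';python3 -m jog '{"linear":[[0,0,0],[0,0,0],[0,0,0],[0,0,0],[0,0,0],[0,0,0],[0,0,0],[0,0,0]],"turn":[0,0,0,0,0,0,0,0]}' 0 40; python3 -m jog '{"linear":[[0,0,5],[0,0,10],[0,0,25],[0,0,35],[0,0,40],[0,0,40],[0,0,25],[0,0,0]],"turn":[0,0,0,0,0,0,0,0]}'; python3 - <<'E'
from h import *
for n in("top","side"):cv2.imwrite(f"pics/{n}9.png",cv2.cvtColor(snapshot(n),cv2.COLOR_RGB2BGR))
im=cv2.imread("pics/side9.png")[20:210,220:400];cv2.imwrite("pics/s9.png",cv2.resize(im,None,fx=3,fy=3,interpolation=cv2.INTER_CUBIC))
E
```

```text
t: 35.02
tcp_pos: [0.4659, -0.4059, 0.2161]
tool_rot: [0.999, -0.034, 0.0, 0.0]
force: [0.1, -0.2, 1.3]
finger_gap: 1.001
gripper_force: 0.0
t: 36.02
tcp_pos: [0.4659, -0.4057, 0.2166]
tool_rot: [0.999, -0.034, 0.0, 0.0]
force: [-1.2, 2.5, 5.4]
finger_gap: 0.708
gripper_force: 43.9
t: 37.02
tcp_pos: [0.4661, -0.4061, 0.3982]
tool_rot: [0.999, -0.034, 0.002, 0.002]
force: [-0.4, -0.2, -2.8]
finger_gap: 0.71
gripper_force: 44.5
```

View pics/s9.png

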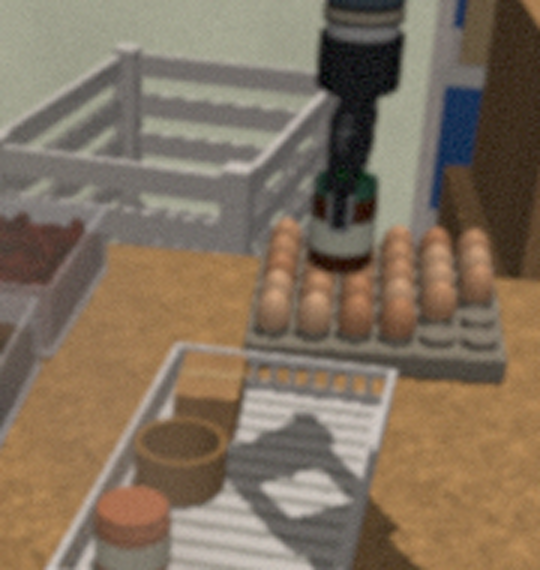

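```bash
python3 -m jog '{"linear":[[0,15,0],[5,40,0],[6,60,0],[6,60,0],[6,60,0],[6,60,0],[6,60,0],[6,60,0],[6,60,0],[6,60,0],[6,60,0],[5,60,0]],"turn":[0,0,0,0,0,0,0,0,0,0,0,0]}'; python3 -m jog '{"linear":[[0,35,0],[0,17,0],[0,7,0],[0,0,0],[0,0,-15],[0,0,-30],[0,0,-35],[0,0,-35],[0,0,-25],[0,0,-14],[0,0,-8],[0,0,-4]],"turn":[0,0,0,0,0,0,0,0,0,0,0,0]}'; python3 -m jog '{"linear":[[0,0,-3],[0,0,0]],"turn":[0,0]}'
```

```text
t: 38.62
tcp_pos: [0.5286, 0.2516, 0.3942]
tool_rot: [0.999, -0.034, -0.002, 0.0]
force: [0.7, 0.1, -3.0]
finger_gap: 0.708
gripper_force: 44.5
t: 40.12
tcp_pos: [0.5302, 0.308, 0.2298]
tool_rot: [0.999, -0.034, 0.0, -0.0]
force: [0.2, 0.2, -2.4]
finger_gap: 0.709
gripper_force: 44.6
t: 40.38
tcp_pos: [0.5299, 0.3083, 0.2272]
tool_rot: [0.999, -0.034, 0.0, -0.0]
force: [-0.9, -0.3, -2.9]
finger_gap: 0.714
gripper_force: 44.6
```

```bash
python3 -m jog '{"linear":[[0.3,0,-1],[0,0,-0.8],[0,0,-0.5],[0,0,0],[0,0,0]],"turn":[0,0,0,0,0]}'
```

```text
t: 41.0
tcp_pos: [0.5302, 0.3082, 0.2247]
tool_rot: [0.999, -0.034, 0.0, -0.0]
force: [-1.0, -1.1, -0.6]
finger_gap: 0.713
gripper_force: 44.8
```

```bash
python3 -m jog '{"linear":[[0,0,-0.4],[0,0,-0.2],[0,0,0],[0,0,0]],"turn":[0,0,0,0]}'; python3 -m jog '{"linear":[[0,0,0.2],[0,0,0],[0,0,0],[0,0,0],[0,0,0],[0,0,5],[0,0,15],[0,0,30],[0,0,40],[0,0,40],[0,0,40],[0,0,0]],"turn":[0,0,0,0,0,0,0,0,0,0,0,0]}' 1 40;  python3 -m jog '{"linear":[[-1,-15,0],[-5,-40,0],[-5,-50,0],[-5,-50,0],[-5,-50,0],[-5,-50,0],[-5,-50,0],[-5,-50,0],[-5,-50,0],[-5,-40,0],[-5,-15,0],[0,0,0]],"turn":[0,0,0,0,0,0,0,0,0,0,0,0]}'
python3 - <<'E'
from h import *
for n in("top","side"):
    im=snapshot(n);cv2.imwrite(f"pics/{n}10.png",cv2.cvtColor(im,cv2.COLOR_RGB2BGR));c=get_calibration(n)
    for ce,s in lids(im):
        p=cast(c,ce,.092)[:2]
        if p[1]>.05: print(n,ce.round(1),s[4],p.round(4))
a=cv2.imread("pics/top10.png")[150:275,115:275];b=cv2.imread("pics/side10.png")[200:410,110:330]
a=cv2.resize(a,(400,312),interpolation=cv2.INTER_CUBIC);b=cv2.resize(b,(327,312),interpolation=cv2.INTER_CUBIC);cv2.imwrite("pics/ts10.png",np.hstack([a,b]))
E
```

```text
t: 41.5
tcp_pos: [0.5301, 0.3082, 0.2246]
tool_rot: [0.999, -0.034, 0.0, -0.0]
force: [-1.8, -1.2, 4.9]
finger_gap: 0.709
gripper_force: 45.4
t: 43.0
tcp_pos: [0.5309, 0.3087, 0.3993]
tool_rot: [0.999, -0.034, 0.005, -0.002]
force: [-0.5, 0.3, 0.2]
finger_gap: 1.0
gripper_force: 0.0
t: 44.5
tcp_pos: [0.4781, -0.1523, 0.3931]
tool_rot: [0.999, -0.035, -0.001, -0.001]
force: [-0.5, 0.6, -0.8]
finger_gap: 0.997
gripper_force: 0.0
top [140.3 171.7] 152 [0.6479 0.4117]
top [177.8 176.6] 268 [0.6367 0.3003]
top [212.4 179.2] 124 [0.6321 0.198 ]
top [248.3 183.1] 133 [0.6236 0.0916]
top [135.1 207.1] 153 [0.542  0.4203]
top [173.7 211.6] 282 [0.5322 0.3068]
top [208.  214.7] 127 [0.5261 0.2063]
top [243.9 218.3] 134 [0.5187 0.1008]
side [234.7 228.8] 224 [0.6223 0.0884]
side [280.9 236.4] 166 [0.5187 0.0917]
side [216.1 258.2] 273 [0.6323 0.1863]
side [266.9 269.2] 293 [0.5259 0.1944]
side [194.5 302.4] 715 [0.6335 0.3043]
side [250.  315.2] 794 [0.5295 0.3106]
side [164.9 342.7] 594 [0.6501 0.3948]
side [226.9 359.5] 668 [0.5427 0.4028]
```

View pics/ts10.png

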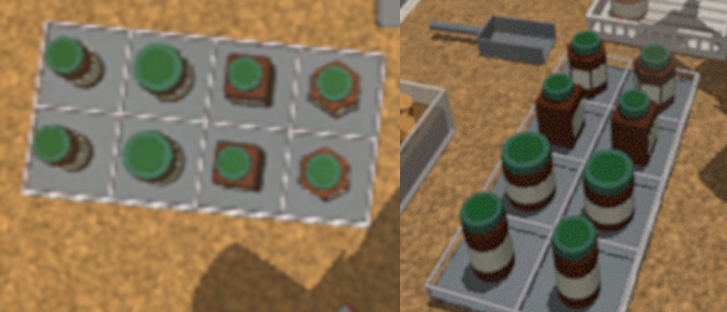

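All four front jars stand upright and centred, each directly in front of its twin (the squat jar's offset from its twin is -104.5, +6.5 mm). The back row has not moved.

```bash
python3 -c "
from station import *
print(sign_off())"
```

```text
the job is handed in; nothing more can be done
None
```

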